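# Fit the strip sander's idler roller and hold the belt tensioner back

## Robot

A 6-joint arm with a two-finger parallel gripper is mounted at the origin on the work surface. World frame = base frame: x ahead of the robot, y to its left, z up, the work surface at z = 0. Lengths are in m, angles in rad, forces in N, time in s.
With the tool pointing down it reaches from about 0.225 to 0.875 m from the base axis. Payload 3.4 kg.
Tool frame: the origin (TCP) lies on the centre line of the jaws, within the pads' length; the fingertips stand 14 mm ahead of it and the grasp point (between the pads) lies 5 mm behind it; z points along the fingers, y is the line along which they close (so a half turn about z gives the same grasp; the last joint's range is limited). The gripper opens to 85 mm and grips with 20 to 120 N. Pads are 22 mm wide; open, the fingers measure 114 mm over their backs; the gripper's body (76 mm by 85 mm) begins 54 mm behind the grasp point. The pads swing forward as they close: fully open they stand 13 mm farther back than shut.
Start: joints at [1.107, 0.276, 1.505, -0, 1.361, -0.121], TCP at [0.193, 0.542, 0.245] pointing down, gripper open.
Joint ranges: [-2.89, 2.89], [-0.75, 2.08], [0.22, 2.7], [-1.18, 4.32], [0.11, 2.71], [-2.7, 2.7]. Speed limits (rad/s): [2.57, 2.57, 3.14, 3.14, 3.14, 3.14].

## Interface

Orientations are given as a unit quaternion [w, x, y, z].
In Python, from rig import manip, eyes gives the robot as it stands.
- The arm moves only by the shell command python3 -m creep 'ROWS' [FORCE]. ROWS is JSON, a list of rows, each a list of 5 numbers: the opening, from 0 (shut) to 1 (fully open), then the shift along the tool's x, y, z normalised to -1 to 1, where 1 is 0.5 m, then the turn about the tool's z normalised to -1 to 1, where 1 is 360 degrees. In form: [[fingers, dx, dy, dz, spin], ...]. A call has 1 to 10 rows; each row is the pose to reach, as a shift and turn from the pose commanded when the call began, along the tool's axes at that moment, turning the shorter way round; what a row does not reach only later rows make up. A row lasts 1/10 s, in which the tool goes at most 50 mm and 8.59 degrees, less where a joint would pass 70% of its speed; a pose out of reach is approached as far as the arm can. A call with a number of a shift or a turn outside -1 to 1 is refused whole. A call with a gripper value outside its range is refused whole. The fingers move at their own pace and stop on an object; FORCE is the grip in N (left out, the last holds). Time passes only in rows, so rows that repeat a pose let the fingers close. It gives the time, the measured TCP pose, the force, the opening and the grip force at its end, in the units of the state.
- manip.get_state(): the state, without advancing time (a new reading comes with each control period).
- eyes.get_image(name): name is "scene" or "top" or "wrist"; returns a dict with "frame" (420x560x3 uint8, red, green, blue), "fx", "fy", "cx", "cy" (pixels), "R" (3x3) and "t" (3): a world point X has camera coordinates R X + t. Camera axes: x right, y down, z forward; pixel columns grow to the right and rows downward; lengths in m; the calibration is good to about 2 mm. A picture is of the moment at which its call begins. There is no depth.
- manip.sign_off(): hands the job in; it is judged then, once.
Trained networks look in the newest picture that a camera, given by its name, has taken for a name from the list of things; names that differ only in an ending like _2 or _b are one class to them, and where a whole thing is asked for, a point or a joint stands for the part that bears it (a point fixed in the world has none). Each returns a list of dicts, best first, with "confidence" (0 to 1); they miss things now and then, are a little off and sometimes report something else, mostly with a low value. They report only what shows in the picture. A call takes as long as a camera call. They do not tell look-alikes from the thing itself.
- eyes.regions_of(camera, label): "mask" (420x560 bool, what is visible of it) and "bbox" ([left, top, right, bottom] in pixels, round what is visible of it).
- eyes.place_of(camera, label): "centre" ([column, row] in pixels: a listed point, or the origin of a listed thing).
The state is a dict: "clock": time; "qpos": joint angles; "qd": joint speeds; "effort": joint torques, N m; "position": TCP position; "ee_rot": TCP orientation; "contact_force": force on the tool from outside, world axes, zero at the start; "moment": the same for the moment, N m; "width": finger opening in m; "gripper_force": force on a finger pad.
Only numpy, scipy, OpenCV 4.12 (cv2) and the standard library are available. Lean on these libraries where they do the work, as an engineer would, in place of code of your own. Each camera call takes 0.05 s, during which the arm holds its last target. There are 200 camera calls.

## Task

The little strip sander needs a new belt: take the loose idler roller from its wooden rest, press its spindle down into the fork clip past the sprung jaw until it sits fully home with the jaw closed over it, and let go of it. Then push the upright tensioner arm towards the fork clip, past its ratchet click, and keep holding it there: it springs back if released, so finish while still holding it compressed, ready for me to slip the belt on. Leave the other things on the bench where they are.

Things in the scene. Friction and masses are not known exactly. Their poses are not given: they have to be found in the camera images.
- sander: strip sander, screwed down. Grey deck plate 130 (x) x 270 (y) x 20 mm; origin under its centre, on the table. Tensioner arm at the -y end (pivot at y = -60, z = 34 mm), fork clip at the +y end (y = +80 mm); dark round motor on the +x side, 78 mm high; black drive drum at y = -5 mm, top 60 mm high. Starts turned by up to 25 degrees
- seat (a point): roller centre when home in the fork clip: 85 mm above the table, midway between two steel cheeks; axes of the sander, spindle along x. The cheeks stand 36 to 44 mm from it in x, each with a slot 12 mm wide in y, open upward, straight walls to 12 mm and flared mouth to about 20 mm above the seat. Between the cheeks is free space but for the jaw's hinge pin, 32 mm below
- jaw (a joint): sprung jaw, rad: 0 closed, up to 0.5 open. Two hooked aluminium plates outside the cheeks (45 to 52 mm from the seat in x), on the slot's +y side, tops 27 mm above the seat. Sloped noses hang over the slot; the spindle pushed straight down swings them to +y by about 0.1 rad (some 3 to 12 N), then they snap back over it with 1 to 2 mm play
- roller: loose idler roller, about 150 g: black rubber drum 30 mm diameter x 60 long on a steel spindle 10 mm diameter x 112 long; origin at its centre, x along the spindle (may go in either way round). Grip it across the drum from above. Starts lying level in the wooden rest, centre 43 mm above the table
- rest: wooden rest, fixed, base 120 (x) x 60 (y) x 8 mm, two posts 37 to 46 mm from the centre in x, 48 mm high, with 14 mm wide notches that carry the spindle along its x; origin under its centre. Lies to the left or the right of the sander
- tension_arm: upright steel tensioner arm, 16 mm wide, with a crossbar on top along the sander's x: 18 mm diameter, 60 long, 24 mm end discs. Origin at the crossbar's centre, 110 mm from the pivot; z points up the arm. At rest it leans 0.29 rad to the sander's -y, crossbar centre 139 mm above the table; push its -y face towards the sander's +y
- tension_pivot (a joint): angle of the tensioner arm, rad: 0 at rest, grows towards the fork clip; the crossbar moves 11 mm per 0.1 rad. Push needed at the crossbar rises evenly from about 5 N at rest to 10 N at 0.55. Its tooth lifts the pawl from about 0.15 to 0.48, then the pawl drops (the click); past the click from 0.50 on; hard stop at 0.64. It never locks: it springs back if let go
- pawl: steel ratchet pawl of the sander, a captive bar 8 x 6 x 73 mm that rocks on a trunnion (its origin, 84 mm above the table, at x = -42, y = -5 mm of the sander) and reaches to its -y, with a round nose 12 mm diameter. Level at rest; the tensioner arm's tooth passing below lifts the nose 2 mm and lets it drop: the click. Not to be handled
- tray: bystander: clear open parts tray, fixed, 120 x 90 x 30 mm, on the other side of the sander from the rest
- glue: bystander: small glue jar, 44 mm diameter, 75 high
- spray: bystander: spray can, 60 mm diameter, 180 high
- thinner: bystander: bottle, 60 mm diameter, 150 high
- driver: bystander: screwdriver lying flat, handle to its -x
- paintpot: bystander: small paint pot, 40 mm diameter, 45 high
- mug: bystander: white mug, 76 mm diameter, 85 high, handle at its +y
- brush: bystander: paint brush lying flat, handle to its -x
Things that resemble listed ones, but are neither listed nor needed, are in the scene too. There is more than one size of the roller; the job needs the larger.

How it is judged:
By the outcome, as a careful person would: the job done as asked, in the order asked, and still so for the second after the job is handed in, while the arm keeps its last pose, push and grip.
It also fails if it takes over 64 s, if anything falls off the work surface, if the arm or the gripper's body presses on something with over 40 N, if the wrist force passes 120 N, or if a joint passes its speed limit or range.

## Working session

There is one attempt and no reset: what is moved stays moved. The work goes in short steps, Python scripts to look and compute and a shell command to move; the robot and the scene stay as the last step left them, time stands still between calls to the robot, and variables do not carry over. Pictures are saved under pics/ and viewed, at most 10 in all, crops included, and the job is handed in when it is done.

```bash
mkdir -p pics; ls
cat > h.py <<'E'
import numpy as np, cv2
from rig import manip, eyes
def K(c): return np.array([[c['fx'],0,c['cx']],[0,c['fy'],c['cy']],[0,0,1]])
def proj(c,X):
    p=K(c)@(np.array(c['R'])@np.array(X)+np.array(c['t'])); return p[:2]/p[2]
def ray(c,uv):
    R=np.array(c['R']);d=R.T@np.linalg.inv(K(c))@[uv[0],uv[1],1];return -R.T@np.array(c['t']),d/np.linalg.norm(d)
def atz(c,uv,z):
    o,d=ray(c,uv);return o+d*(z-o[2])/d[2]
def tri(obs):
    A=np.zeros((3,3));b=np.zeros(3);L=[]
    for c,uv in obs:
        o,d=ray(c,uv);P=np.eye(3)-np.outer(d,d);A+=P;b+=P@o;L.append((o,P))
    X=np.linalg.solve(A,b);return X,[round(float(np.linalg.norm(P@(X-o)))*1000,1) for o,P in L]
def save(c,n): cv2.imwrite('pics/'+n,c['frame'][:,:,::-1])
E
python3 - <<'E'
from h import *
for n in ['scene','top']:
    c=eyes.get_image(n); save(c,n+'0.png'); print(n, ray(c,(280,210)))
    for l in ['seat','roller','rest','tension_arm','pawl','sander','tray','glue','spray','thinner','mug']:
        print(n,l,[(np.round(p['centre']).tolist(),round(p['confidence'],2)) for p in eyes.place_of(n,l)])
s=manip.get_state();print(s)
E
```

```text
pics
scene (array([ 1.09687744, -0.03630826,  1.05302277]), array([-0.49935629,  0.03312952, -0.86576309]))
scene seat [([310.0, 208.0], 0.76)]
scene roller [([404.0, 188.0], 0.65), ([390.0, 154.0], 0.57)]
scene rest [([400.0, 196.0], 0.91)]
scene tension_arm [([241.0, 196.0], 0.65)]
scene pawl [([279.0, 196.0], 0.5)]
scene sander [([275.0, 225.0], 0.68), ([240.0, 194.0], 0.24)]
scene tray [([150.0, 213.0], 0.87)]
scene glue [([327.0, 176.0], 0.7)]
scene spray [([400.0, 281.0], 0.58)]
scene thinner [([189.0, 300.0], 0.61)]
scene mug [([304.0, 314.0], 0.55)]
top (array([ 0.47659704, -0.00965182,  1.009065  ]), array([ 0.07938384, -0.02433033, -0.99654716]))
top seat [([231.0, 212.0], 0.64), ([418.0, 170.0], 0.17)]
top roller [([125.0, 244.0], 0.97), ([132.0, 302.0], 0.49)]
top rest [([131.0, 246.0], 0.6)]
top tension_arm [([308.0, 221.0], 0.91)]
top pawl [([264.0, 240.0], 0.43)]
top sander [([262.0, 220.0], 0.83)]
top tray [([401.0, 240.0], 0.79), ([265.0, 238.0], 0.61), ([265.0, 220.0], 0.32)]
top glue [([212.0, 281.0], 0.6), ([358.0, 138.0], 0.16)]
top spray [([144.0, 153.0], 0.62)]
top thinner [([356.0, 141.0], 0.97), ([311.0, 218.0], 0.46)]
top mug [([245.0, 124.0], 0.79), ([142.0, 187.0], 0.26)]
{'clock': 1.2, 'qpos': array([ 1.10701472e+00,  2.75862099e-01,  1.50488988e+00,  1.99330209e-05,
        1.36067672e+00, -1.21027366e-01]), 'qd': array([-0.00015178,  0.00101803,  0.00021801,  0.00038613,  0.0011041 ,
       -0.00076258]), 'effort': array([ 1.33293652e-03, -4.16679275e+01, -2.46096468e+01, -1.18691228e-04,
        2.71131757e-04, -1.67244957e-05]), 'position': array([0.19327943, 0.54158621, 0.24535369]), 'ee_rot': array([1.42962186e-05, 1.70541505e-01, 9.85350490e-01, 8.13059017e-05]), 'contact_force': array([0.03995713, 0.21148542, 1.06532113]), 'moment': array([-0.00733   , -0.01379611,  0.03152102]), 'gripper_force': 0.0, 'width': 0.08560788247262968}
```

Run:
```python
import cv2,numpy as np
a=cv2.imread('pics/scene0.png');b=cv2.imread('pics/top0.png')
cv2.imwrite('pics/top_big.png',cv2.resize(b,(800,600),interpolation=3))
cv2.imwrite('pics/scene_big.png',cv2.resize(a,(800,600),interpolation=3))
```

```text
(no output)
```

View pics/top_big.png

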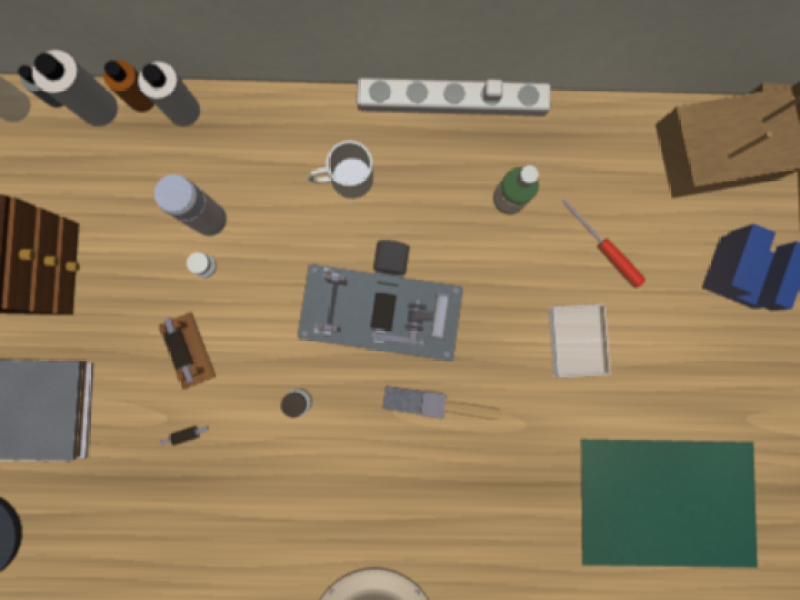

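View pics/scene_big.png

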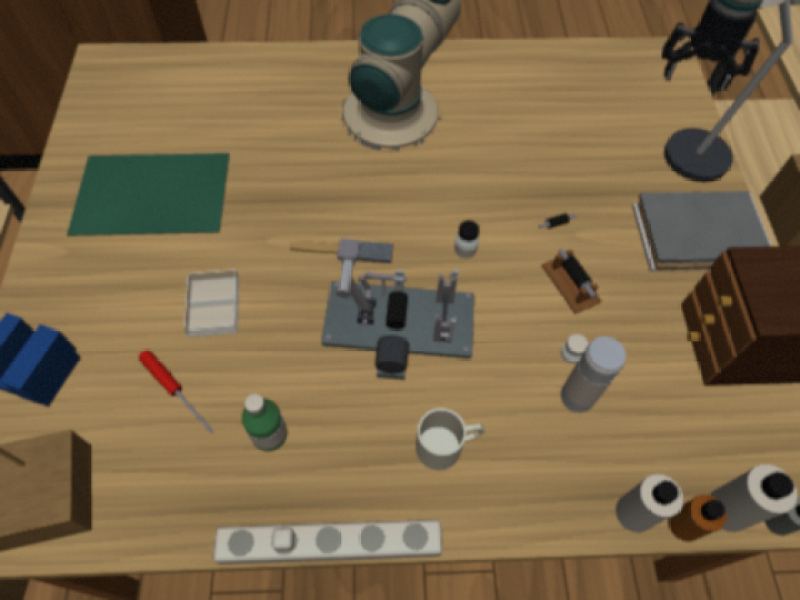

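Run:
```python
from h import *
S=eyes.get_image('scene');T=eyes.get_image('top')
for l,a,b in [('seat',(310,208),(231,212)),('roller',(404,188),(125,244)),('rest',(400,196),(131,246)),('arm',(241,196),(308,221)),('pawl',(279,196),(264,240)),('spray',(400,281),(144,153)),('glue',(327,176),(212,281))]:
    X,r=tri([(S,a),(T,b)]);print(l,X.round(3),r)
print('T seat@85',atz(T,(231,212),.085),'roller@43',atz(T,(125,244),.043),'rest',atz(T,(131,246),0),'arm',atz(T,(308,221),.139),'sander',atz(T,(262,220),0))
# roller axis from mask in top
for l in ['roller','rest']:
    for m in eyes.regions_of('top',l)[:2]:
        k=m['mask']; pts=np.argwhere(k)[:,::-1].astype(np.float32); z=.043 if l=='roller' else .008
        W=np.array([atz(T,p,z)[:2] for p in pts]); d=W-W.mean(0);w,v=np.linalg.eigh(d.T@d/len(d)); print(l,W.mean(0),m['confidence'],'axis deg',np.degrees(np.arctan2(v[1,1],v[0,1])),np.sqrt(w)*12**.5)
W=eyes.get_image('wrist');save(W,'w0.png');print('wrist cam',ray(W,(280,210)), W['fx'])
s=manip.get_state()
from scipy.spatial.transform import Rotation as R
q=s['ee_rot'];M=R.from_quat(q,scalar_first=True).as_matrix();print(M.round(3))
```

```text
seat [0.542 0.076 0.098] [2.2, 2.2]
roller [0.466 0.327 0.059] [2.0, 2.0]
rest [0.461 0.329 0.011] [2.0, 2.0]
arm [ 0.524 -0.093  0.131] [0.3, 0.3]
pawl [0.481 0.002 0.058] [1.3, 1.3]
spray [ 0.695  0.305 -0.01 ] [8.0, 8.0]
glue [ 0.378  0.136 -0.007] [5.5, 5.5]
T seat@85 [0.5433387  0.07948199 0.085     ] roller@43 [0.46569133 0.33062155 0.043     ] rest [0.46058195 0.33086322 0.        ] arm [ 0.52340121 -0.09159079  0.139     ] sander [0.53108003 0.01008533 0.        ]
roller [0.32526554 0.31498497] 0.78 axis deg 109.0948921074724 [0.01913317 0.06675605]
roller [0.46440308 0.33211356] 0.62 axis deg -158.02875448906016 [0.0281664  0.09172107]
rest [ 0.52648221 -0.08724222] 0.72 axis deg 132.80382100660302 [0.05720451 0.07995695]
rest [0.46308248 0.32091729] 0.68 axis deg -158.8935588326262 [0.05771253 0.13250878]
wrist cam (array([0.12381571, 0.56523433, 0.37554357]), array([ 0.28332556, -0.11426865, -0.95219184])) 320.6489684616405
[[-0.942  0.336  0.   ]
 [ 0.336  0.942  0.   ]
 [ 0.     0.    -1.   ]]
```

The large roller is the one in the wooden rest: top (125,244), scene (404,188). The only thing it could be mistaken for is the small roller lying loose at top (132,302), scene (390,154). In the top view the sander's fork is at (231,212) and its arm at (308,221). Next I move above the rest for a close look.

```bash
python3 -m creep '[[1,-0.1,-0.033,0.015,-0.02],[1,-0.2,-0.066,0.03,-0.04],[1,-0.3,-0.1,0.045,-0.06],[1,-0.4,-0.13,0.06,-0.08],[1,-0.49,-0.16,0.075,-0.1],[1,-0.58,-0.19,0.09,-0.114],[1,-0.654,-0.215,0.1,-0.114],[1,-0.654,-0.215,0.1,-0.114]]'
python3 - <<'E'
from h import *
W=eyes.get_image('wrist')
f=cv2.cvtColor(W['frame'],4).copy()
for l in ['roller','rest']:
    print(l,[(np.round(p['centre'],1).tolist(),round(p['confidence'],2)) for p in eyes.place_of('wrist',l)])
    for m in eyes.regions_of('wrist',l)[:2]:
        z=.043 if l=='roller' else .008
        P=np.array([atz(W,p,z)[:2] for p in np.argwhere(m['mask'])[:,::-1]]); d=P-P.mean(0);w,v=np.linalg.eigh(d.T@d/len(d)); print(l,P.mean(0),m['confidence'],m['bbox'],np.degrees(np.arctan2(v[1,1],v[0,1])),np.sqrt(w)*12**.5)
cv2.imwrite('pics/w1.png',f)
s=manip.get_state();print(s['position'],s['ee_rot'],s['clock'])
E
```

```text
clock: 2.25
position: [0.4696, 0.3265, 0.1943]
ee_rot: [0.001, -0.183, 0.983, -0.001]
contact_force: [0.2, -0.3, -1.1]
width: 0.0853
gripper_force: 0.0
roller [([293.6, 190.3], 0.91), ([347.4, 30.3], 0.6)]
roller [0.32910078 0.32307687] 0.9 [299.5, 15.9, 394.9, 44.4] 108.52146161844615 [0.01795608 0.05777496]
roller [0.46454943 0.33089294] 0.87 [277.2, 126.0, 311.1, 251.1] -156.67712770969823 [0.02657734 0.09272191]
rest []
rest [0.45597054 0.326758  ] 0.62 [257.2, 115.5, 321.8, 239.9] -158.06547759194288 [0.07264534 0.13064536]
[0.46410641 0.33130075 0.19556981] [-8.47855743e-05 -1.86322634e-01  9.82488558e-01  3.20354379e-04] 2.5
```

View pics/w1.png

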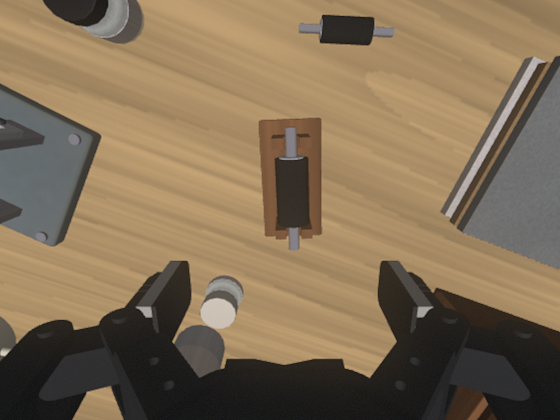

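The view shows the large roller in the rest: spindle from (291,128) to (294,249), drum centre (293,190). The small decoy is at (347,30), so the rest roller is the right choice. Next I get its exact pose and height.

Run:
```python
from h import *
W=eyes.get_image('wrist');T=eyes.get_image('top');S=eyes.get_image('scene')
p=eyes.place_of('wrist','roller')[0]['centre'];print(p)
for c,n in((T,'top'),(S,'scene')): pass
pt=[q for q in eyes.place_of('top','roller')]; print([(np.round(q['centre'],1),round(q['confidence'],2)) for q in pt])
a=min(pt,key=lambda q:abs(q['centre'][1]-244))['centre']
ps=eyes.place_of('scene','roller'); b=max(ps,key=lambda q:q['centre'][0])['centre'] if ps else None
print(tri([(W,p),(T,a)]),tri([(W,p),(T,a)]+([(S,b)] if b is not None else [])))
e1,e2=atz(W,(291,128),.046),atz(W,(294,249),.046);d=e2-e1
print('ends',e1,e2,(e1+e2)/2,np.linalg.norm(d),np.degrees(np.arctan2(d[1],d[0])), 'centre',atz(W,p,.043))
s=manip.get_state();from scipy.spatial.transform import Rotation as R
M=R.from_quat(s['ee_rot'],scalar_first=True).as_matrix();print(s['position'],'ydir',np.degrees(np.arctan2(M[1,1],M[0,1])),s['clock'])
D=(e1+e2)/2-s['position'];print('tool shift',M.T@D,'proj tcp@43',proj(W,[*s['position'][:2],.043]))
```

```text
[337.9, 35.7]
[(array([122., 247.]), 0.68), (array([132.7, 300.9]), 0.48)]
(array([0.42698965, 0.27724646, 0.29599339]), [46.3, 46.3]) (array([0.41255475, 0.33528218, 0.03495284]), [84.4, 46.1, 41.2])
ends [0.40860588 0.3145899  0.046     ] [0.51161947 0.3590227  0.046     ] [0.46011267 0.3368063  0.046     ] 0.11218766979749652 23.331960852000723 centre [0.32881408 0.32276858 0.043     ]
[0.46453757 0.33108369 0.19558714] ydir 111.48210116640864 2.8
tool shift [0.00209287 0.00692606 0.14958706] proj tcp@43 [284.8611096  193.23056905]
```

Run:
```python
from h import *
W=eyes.get_image('wrist');cv2.imwrite('pics/w2.png',W['frame'][:,:,::-1])
ps=eyes.place_of('wrist','roller');p=max(ps,key=lambda q:q['centre'][1])['centre'];print(p)
m=max(eyes.regions_of('wrist','roller'),key=lambda q:q['bbox'][3]);k=m['mask'].astype(np.uint8)
r=cv2.minAreaRect(cv2.findNonZero(k));print(r)
s=manip.get_state()
for z in(.043,.046):
    P=np.array([atz(W,q,z)[:2] for q in np.argwhere(k)[:,::-1]]);d=P-P.mean(0);w,v=np.linalg.eigh(d.T@d/len(d))
    t=d@v[:,1]; print(z,P.mean(0),np.degrees(np.arctan2(v[1,1],v[0,1]))%180,'len',np.ptp(t),'mid',P.mean(0)+v[:,1]*(t.max()+t.min())/2)
T=eyes.get_image('top')
for a in((125,244),(122,247)):print(tri([(W,p),(T,a)]))
from scipy.spatial.transform import Rotation as R
M=R.from_quat(s['ee_rot'],scalar_first=True).as_matrix();print(s['position'],'ydir',np.degrees(np.arctan2(M[1,1],M[0,1])),M[:,0])
D=atz(W,p,.043)-s['position'];print('tool shift',M.T@D)
```

```text
[287.0, 195.6]
((284.99945068359375, 191.4767303466797), (121.24628448486328, 33.223575592041016), 88.66777801513672)
0.043 [0.46452023 0.33081962] 23.39491407164502 len 0.11427965517459321 mid [0.46643606 0.33164847]
0.046 [0.4637917  0.33052207] 23.39491407164502 len 0.11306715128011637 mid [0.4656872  0.33134213]
(array([0.46647216, 0.33292971, 0.03926066]), [1.2, 1.2])
(array([0.45978561, 0.33001981, 0.06601296]), [1.3, 1.3])
[0.4648687  0.3307004  0.19541602] ydir 111.43826133028693 [-9.30811936e-01 -3.65498434e-01 -1.84970741e-04]
tool shift [-0.00243682  0.00196932  0.15241657]
```

```bash
python3 -m creep '[[1,-0.003,0.001,0.08,-0.0055],[1,-0.003,0.001,0.16,-0.0055],[1,-0.003,0.001,0.23,-0.0055],[1,-0.003,0.001,0.28,-0.0055],[1,-0.003,0.001,0.312,-0.0055],[1,-0.003,0.001,0.312,-0.0055],[1,-0.003,0.001,0.312,-0.0055]]' && python3 -m creep '[[0,0,0,0,0],[0,0,0,0,0],[0,0,0,0,0],[0,0,0,0,0],[0,0,0,0,0],[0,0,0,0,0],[0,0,0,0,0]]' 70
```

```text
clock: 3.7
position: [0.4667, 0.3315, 0.0395]
ee_rot: [0.0, -0.203, 0.979, 0.0]
contact_force: [-0.1, -0.2, 0.2]
width: 0.0853
gripper_force: 0.0
clock: 4.4
position: [0.4669, 0.3316, 0.0402]
ee_rot: [0.001, -0.203, 0.979, 0.0]
contact_force: [-0.7, -0.4, 5.9]
width: 0.0279
gripper_force: 68.6
```

```bash
python3 -m creep '[[0,0,0,-0.03,0],[0,0,0,-0.1,0],[0,0,0,-0.18,0],[0,0,0,-0.26,0],[0,0,0,-0.32,0],[0,-0.008,-0.08,-0.32,0.02],[0,-0.015,-0.17,-0.32,0.04],[0,-0.022,-0.26,-0.32,0.062],[0,-0.03,-0.322,-0.32,0.083],[0,-0.03,-0.322,-0.32,0.083]]' && python3 -m creep '[[0,0,0,0,0],[0,0,0,0,0],[0,0,0,0,0]]'
python3 - <<'E'
from h import *
W=eyes.get_image('wrist');cv2.imwrite('pics/w3.png',W['frame'][:,:,::-1])
for l in ['roller','seat','jaw','sander','tension_arm']:
    try:
      for p in eyes.place_of('wrist',l): print(l,np.round(p['centre'],1),round(p['confidence'],2),atz(W,p['centre'],.085 if l!='roller' else .2).round(4))
    except Exception as e: print(l,e)
s=manip.get_state();print(s['position'],s['ee_rot'],s['width'],s['contact_force'],s['clock'])
print(W['fx'],W['R'],W['t'])
E
```

```text
clock: 5.4
position: [0.5459, 0.1859, 0.1987]
ee_rot: [0.0, 0.06, 0.998, -0.001]
contact_force: [0.1, 1.2, -1.7]
width: 0.0281
gripper_force: 69.4
clock: 5.7
position: [0.5432, 0.1907, 0.1991]
ee_rot: [-0.0, 0.056, 0.998, 0.0]
contact_force: [-0.1, 0.3, -1.4]
width: 0.0279
gripper_force: 69.4
roller [283.8 279.9] 0.91 [0.5442 0.1893 0.2   ]
seat [147.9 227.2] 0.58 [0.55   0.0774 0.085 ]
jaw it knows: brush, driver, glue, mug, paintpot, pawl, rest, roller, sander, seat, spray, tension_arm, thinner, tray
sander [104.3 195.7] 0.6 [0.5202 0.0493 0.085 ]
[0.54369369 0.19022103 0.19935531] [1.94339427e-05 5.61035071e-02 9.98424956e-01 5.89376428e-05] 0.02819612912051023 [-0.46821134  0.25898152 -1.28927925] 5.95
320.6489684616405 [[ 1.10591762e-01  9.93865908e-01  1.41027083e-04]
 [ 9.51189482e-01 -1.05884104e-01  2.89874328e-01]
 [ 2.88111144e-01 -3.19235693e-02 -9.57064707e-01]] [-0.24846187 -0.5215953   0.18614795]
```

View pics/w3.png

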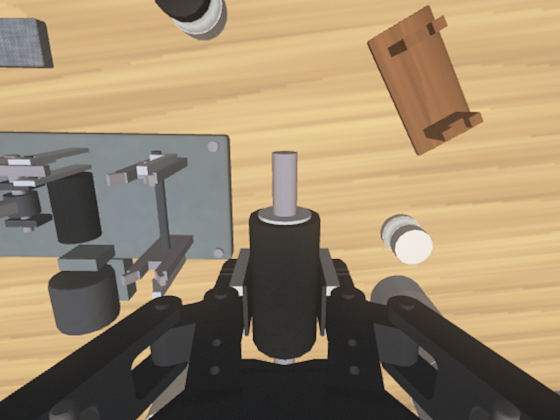

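The roller is held squarely, with its spindle at column 285 and the drum at (284,280). The fork's two cheek and jaw pairs show at (148,172) and (158,262), and the deck's end edge at column 231. Next I fit the deck in the wrist and top views.

```bash
cat > deck.py <<'E'
from h import *
from scipy.optimize import least_squares
def fitedges(c,x,z=.02,tag=''):
    # find deck edge crossing points by image gradient along normals of predicted edges
    g=cv2.cvtColor(c['frame'],cv2.COLOR_RGB2LAB).astype(float)[:,:,2] # wood yellow vs grey deck
    g=cv2.GaussianBlur(g,(0,0),1)
    pts=[]
    ca,sa=np.cos(x[2]),np.sin(x[2]);Rm=np.array([[ca,-sa],[sa,ca]])
    E=[((-.065,t),(-1,0)) for t in np.linspace(-.12,.12,25)]+[((.065,t),(1,0)) for t in np.linspace(-.12,.12,25)]+[((t,.135),(0,1)) for t in np.linspace(-.055,.055,13)]+[((t,-.135),(0,-1)) for t in np.linspace(-.055,.055,13)]
    for p,n in E:
        S=np.arange(-.010,.0101,.0005);q=np.array([np.array(p)+s*np.array(n) for s in S])@Rm.T+x[:2]
        uv=np.array([proj(c,[*a,z]) for a in q]).astype(np.float32)
        if uv.min()<3 or uv[:,0].max()>556 or uv[:,1].max()>416: continue
        v=cv2.remap(g.astype(np.float32),uv[:,0][None],uv[:,1][None],1)[0]
        d=np.diff(v)
        i=int(np.argmax(d))
        if v[-1]-v[0]>8 and d[i]>0 and 2<i<len(d)-3:
            # half level crossing
            h=(v[:5].mean()+v[-5:].mean())/2; j=int(np.argmax(v>h)); 
            pts.append((p,n,q[j]-0.00025*(Rm@np.array(n))))
    return pts
def fit(c,x0,z=.02):
    x=np.array(x0,float)
    for _ in range(6):
        P=fitedges(c,x,z)
        def f(y):
            ca,sa=np.cos(y[2]),np.sin(y[2]);R=np.array([[ca,-sa],[sa,ca]])
            return [((q-y[:2])@R-np.array(p))@np.array(n) for p,n,q in P]
        r=least_squares(f,x,loss='soft_l1',f_scale=.001);x=r.x
    return x,len(P),np.median(np.abs(f(x)))*1000,[sum(1 for p,n,q in P if n==k) for k in((-1,0),(1,0),(0,1),(0,-1))]
def seat(x): return x[0]-.08*np.sin(x[2]),x[1]+.08*np.cos(x[2])
E
python3 - <<'E'
from deck import *
for n in('wrist','top','scene'):
    c=eyes.get_image(n);x,k,e,b=fit(c,[.533,.001,np.radians(-6.6)]);print(n,x[:2].round(4),np.degrees(x[2]).round(2),k,e.round(2),b,'seat',np.round(seat(x),4))
E
```

```text
wrist [0.5357 0.0011] -7.16 41 0.25 [20, 9, 12, 0] seat [0.5456 0.0805]
top [0.535 0.   ] -7.28 72 1.19 [25, 21, 13, 13] seat [0.5451 0.0794]
scene [ 0.5395 -0.0006] -7.03 62 1.25 [16, 20, 13, 13] seat [0.5493 0.0788]
```

```bash
python3 -m creep '[[0,-0.012,-0.09,0,0.002],[0,-0.022,-0.17,0,0.002],[0,-0.0285,-0.2175,0,0.002],[0,-0.0285,-0.2175,0.05,0.002],[0,-0.0285,-0.2175,0.1,0.002],[0,-0.0285,-0.2175,0.1,0.002],[0,-0.0285,-0.2175,0.1,0.002],[0,-0.0285,-0.2175,0.1,0.002]]'
python3 - <<'E'
from deck import *
c=eyes.get_image('wrist');x,k,e,b=fit(c,[.5355,.0006,np.radians(-7.16)]);print(x[:2].round(4),np.degrees(x[2]).round(2),k,e.round(2),b,'seat',np.round(seat(x),4))
s=manip.get_state();print(s['position'],s['ee_rot'],s['contact_force'],s['clock'])
from scipy.spatial.transform import Rotation as R
M=R.from_quat(s['ee_rot'],scalar_first=True).as_matrix()
tip=s['position']+M@[.056,0,-.003]
f=c['frame'][:,:,::-1].copy();print('tip proj',proj(c,tip),'seat proj',proj(c,[*seat(x),.085]))
cv2.imwrite('pics/w4.png',cv2.resize(f,(800,600),interpolation=3))
E
```

```text
clock: 6.9
position: [0.5469, 0.0802, 0.1506]
ee_rot: [0.001, 0.063, 0.998, 0.0]
contact_force: [0.2, -0.3, -2.0]
width: 0.0278
gripper_force: 69.7
[ 0.5357 -0.001 ] -7.31 56 0.28 [25, 9, 13, 9] seat [0.5459 0.0783]
[0.54696683 0.08024336 0.15075356] [1.45878075e-03 6.27092465e-02 9.98030759e-01 1.63419245e-04] [ 0.55914848  0.41997875 -0.81745874] 6.95
tip proj [287.14900561 154.34636446] seat proj [282.70288188 224.48240881]
```

View pics/w4.png

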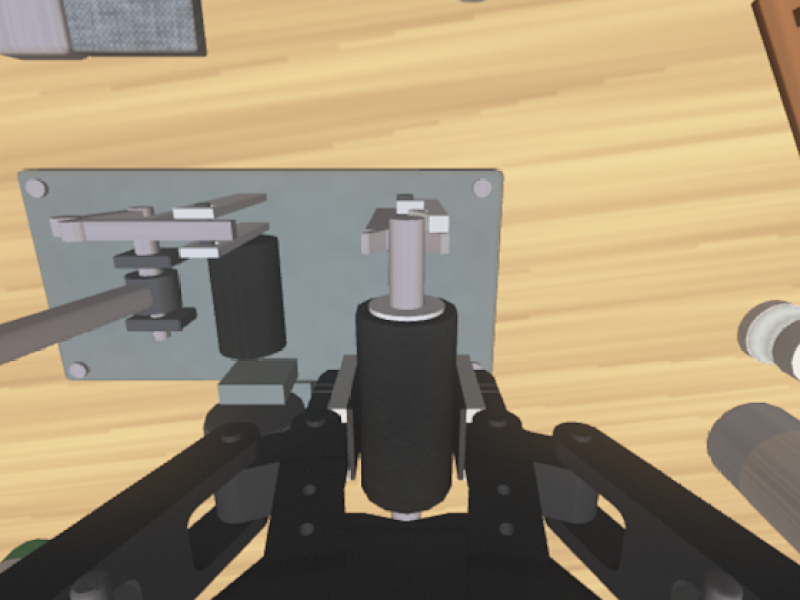

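The spindle (406,215 to 406,305) lies midway over the fork cheek's prongs (370 to 440). Descending in stages.

```bash
python3 -m creep '[[0,0,0,0.04,0],[0,0,0,0.07,0],[0,0,0,0.085,0],[0,0,0,0.09,0],[0,0,0,0.09,0]]' && python3 -m creep '[[0,0,0,0.006,0],[0,0,0,0.012,0],[0,0,0,0.016,0],[0,0,0,0.016,0]]'
```

```text
clock: 7.45
position: [0.5463, 0.0801, 0.1048]
ee_rot: [0.0, 0.063, 0.998, 0.0]
contact_force: [-0.3, 1.0, -2.3]
width: 0.0281
gripper_force: 69.7
clock: 7.85
position: [0.5462, 0.0795, 0.0965]
ee_rot: [0.0, 0.063, 0.998, -0.0]
contact_force: [0.2, -1.8, -0.2]
width: 0.0279
gripper_force: 69.7
```

```bash
python3 -m creep '[[0,0,0,0.005,0],[0,0,0,0.01,0],[0,0,0,0.014,0],[0,0,0,0.014,0]]' && python3 -m creep '[[0,0,0,0.005,0],[0,0,0,0.01,0],[0,0,0,0.012,0],[0,0,0,0.012,0]]'
```

```text
clock: 8.25
position: [0.5456, 0.0796, 0.0887]
ee_rot: [-0.0, 0.063, 0.998, -0.0]
contact_force: [0.1, -2.6, -3.2]
width: 0.0284
gripper_force: 69.8
clock: 8.65
position: [0.5456, 0.0805, 0.0829]
ee_rot: [-0.0, 0.063, 0.998, 0.001]
contact_force: [-0.7, 0.2, -2.0]
width: 0.0279
gripper_force: 69.7
```

```bash
python3 -m creep '[[0,0,0,0.003,0],[0,0,0,0.005,0],[0,0,0,0.005,0]]' && python3 -m creep '[[0,0,0,0.003,0],[0,0,0,0.005,0],[0,0,0,0.005,0]]'
```

```text
clock: 8.95
position: [0.546, 0.0804, 0.0822]
ee_rot: [0.0, 0.063, 0.998, 0.0]
contact_force: [-2.1, 0.3, 6.6]
width: 0.0283
gripper_force: 70.7
clock: 9.25
position: [0.5461, 0.0804, 0.082]
ee_rot: [0.001, 0.063, 0.998, 0.0]
contact_force: [-6.6, 0.4, 20.8]
width: 0.0278
gripper_force: 72.2
```

```bash
python3 -m creep '[[0,0,0,-0.004,0],[0,0,0,-0.004,0],[0.65,0,0,-0.004,0],[0.65,0,0,-0.004,0],[0.65,0,0,-0.004,0],[0.65,0,0,-0.004,0],[0.65,0,0,-0.004,0]]' && python3 -m creep '[[0.65,0,0,-0.05,0],[0.65,0,0,-0.13,0],[0.65,0,0,-0.2,0],[0.65,0,0,-0.26,0],[0.65,0,0.03,-0.3,0],[0.65,0,0.1,-0.3,0],[0.65,0,0.12,-0.3,0],[0.65,0,0.12,-0.3,0],[0.65,0,0.12,-0.3,0]]'
python3 - <<'E'
from deck import *
c=eyes.get_image('wrist')
s=manip.get_state();print(s['position'],s['ee_rot'],s['contact_force'],s['clock'])
T=eyes.get_image('top')
pw=eyes.place_of('wrist','roller');pt=eyes.place_of('top','roller');print([(np.round(p['centre'],1),p['confidence']) for p in pw+pt])
a=min(pt,key=lambda p:np.hypot(*(np.array(p['centre'])-[231,212])))['centre']
print([tri([(c,p['centre']),(T,a)]) for p in pw],[atz(c,p['centre'],.085) for p in pw])
u,v=proj(c,[.546,.080,.085]).astype(int);print(u,v)
f=c['frame'][:,:,::-1];y0,x0=max(v-75,0),max(u-100,0)
cv2.imwrite('pics/w5.png',cv2.resize(f[y0:y0+150,x0:x0+200],(800,600),interpolation=3))
E
```

```text
clock: 9.95
position: [0.5458, 0.0799, 0.08]
ee_rot: [-0.0, 0.063, 0.998, 0.0]
contact_force: [0.1, 0.1, 0.2]
width: 0.0556
gripper_force: 0.0
clock: 10.85
position: [0.5529, 0.1389, 0.2296]
ee_rot: [-0.001, 0.063, 0.998, -0.001]
contact_force: [0.0, -0.6, -0.6]
width: 0.0557
gripper_force: 0.0
[0.55290464 0.13859322 0.22955338] [-7.79287857e-04  6.30498863e-02  9.98009902e-01 -5.82512418e-04] [ 0.04428756 -0.45573551  0.97517997] 10.9
[(array([217.8, 195.7]), 0.71), (array([231.6, 215.1]), 0.88)]
[(array([0.53987784, 0.07925641, 0.09390662]), [4.7, 4.7])] [array([0.5462823 , 0.07907573, 0.085     ])]
218 195
```

View pics/w5.png

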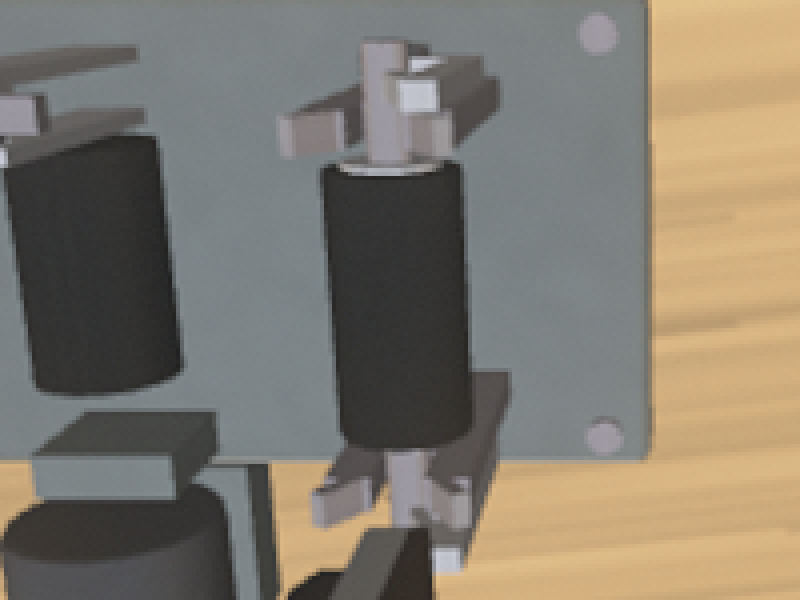

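The roller sits level in both slots, with its spindle at (383,45–160) and (408,450–525). The jaw tops show as bright patches at (418,95) and (447,558). To verify the jaw closed, I compare its position now with its position before the press.

Run:
```python
from deck import *
from scipy.spatial.transform import Rotation as R
c=eyes.get_image('wrist');s=manip.get_state()
def T(s_p,q):
    M=np.eye(4);M[:3,:3]=R.from_quat(q,scalar_first=True).as_matrix();M[:3,3]=s_p;return M
Cw=np.eye(4);Cw[:3,:3]=c['R'];Cw[:3,3]=c['t']
TC=Cw@T(s['position'],s['ee_rot'])  # tool->cam
old=dict(c);A=TC@np.linalg.inv(T([0.54696683,0.08024336,0.15075356],[.0014588,.0627092,.9980308,.000163]));old['R']=A[:3,:3];old['t']=A[:3,3]
yaw=np.radians(-7.25);Rm=np.array([[np.cos(yaw),-np.sin(yaw)],[np.sin(yaw),np.cos(yaw)]])
def blob(cam,img,near):
    g=img.min(2)>195;n,l,st,ce=cv2.connectedComponentsWithStats(g.astype(np.uint8))
    for i in range(1,n):
        if st[i,4]>8 and abs(ce[i]-near).max()<30:
            q=l==i;ys,xs=np.where(q)
            P=np.array([atz(cam,(x,y),.112)[:2] for x,y in zip(xs,ys)]);L=(P-seat(np.array([.5357,0.0004,yaw])))@Rm*1000
            print(st[i],ce[i].round(1),'sander x',L[:,0].min().round(1),L[:,0].max().round(1),'y',L[:,1].min().round(1),L[:,1].max().round(1))
print('now');blob(c,c['frame'],np.array([222,146]))
w4=cv2.resize(cv2.imread('pics/w4.png'),(560,420),interpolation=cv2.INTER_AREA)
print('before');blob(old,w4,np.array([300,150]))
print('deck now',fit(c,[.5357,0,yaw])[0])
```

```text
now
before
[278 141  18   8 111] [285.5 143.9] sander x -56.0 -52.4 y -3.8 5.0
[301 152  13  11 130] [306.7 156.5] sander x -50.3 -45.1 y 8.2 14.6
deck now [ 5.35955204e-01 -4.86521784e-04 -1.26939899e-01]
```

Run:
```python
from deck import *
c=eyes.get_image('wrist');yaw=np.radians(-7.25)
f=c['frame'];Rm=np.array([[np.cos(yaw),-np.sin(yaw)],[np.sin(yaw),np.cos(yaw)]])
sub=f.min(2)[110:290,140:290]; print(sub.max())
n,l,st,ce=cv2.connectedComponentsWithStats((f.min(2)>170).astype(np.uint8))
for i in range(1,n):
    if st[i,4]>5 and 140<ce[i][0]<290 and 110<ce[i][1]<290:
        ys,xs=np.where(l==i);P=np.array([atz(c,(x,y),.112)[:2] for x,y in zip(xs,ys)]);L=(P-seat(np.array([.5357,0.0,yaw])))@Rm*1000
        print(st[i],ce[i].round(1),L.min(0).round(1),L.max(0).round(1))
```

```text
200
[221 134   5   3   9] [222.9 135.2] [-54.7  10.6] [-53.2  13.8]
[218 140   9   8  64] [222.  143.1] [-50.2   7.9] [-44.9  14.3]
[227 257   7   6  37] [229.6 259.5] [47.8  9.8] [52.5 14.9]
```

The jaw tops are at the same place as before the press (y +8 to +14 mm from the seat), so the jaw has closed over the seated spindle. Now the tensioner: shut the fingers, cross over, and come down behind the crossbar.

```bash
python3 -m creep '[[0,0,-0.08,0,0],[0,0,-0.17,0,0],[0,0,-0.26,0,0],[0,0,-0.35,0,0],[0,0,-0.44,0,0],[0,0,-0.52,0,0],[0,0,-0.549,0,0],[0,0,-0.549,0,0],[0,0,-0.549,0,0],[0,0,-0.549,0,0]]' 20
python3 - <<'E'
from h import *
c=eyes.get_image('wrist');s=manip.get_state();print(s['position'],s['ee_rot'],s['contact_force'],s['width'],s['clock'])
p=eyes.place_of('wrist','tension_arm');print([(q['centre'],q['confidence'],atz(c,q['centre'],.139)) for q in p])
from scipy.spatial.transform import Rotation as R
yaw=np.radians(-7.25);ex=np.array([np.cos(yaw),np.sin(yaw),0]);ey=np.array([-ex[1],ex[0],0]);o=np.array([.5357,0,0])
for a in(-.03,0,.03): print(proj(c,o+a*ex-.0915*ey+[0,0,.1394]))
save(c,'w6.png')
E
```

```text
clock: 12.15
position: [0.519, -0.1313, 0.2303]
ee_rot: [-0.0, 0.062, 0.998, 0.001]
contact_force: [-0.1, 0.1, 0.7]
width: 0.0002
gripper_force: 0.0
[ 0.51903727 -0.13128765  0.23033248] [2.55837144e-05 6.20595501e-02 9.98072365e-01 4.07748472e-04] [-0.8224997   0.4062972   0.40256461] 0.00013209657503593128 12.2
[([341.3, 214.9], 0.88, array([ 0.52511416, -0.09110329,  0.139     ]))]
[344.11206173 173.07694529]
[341.75921642 213.77738811]
[339.57600614 251.54341758]
```

View pics/w6.png

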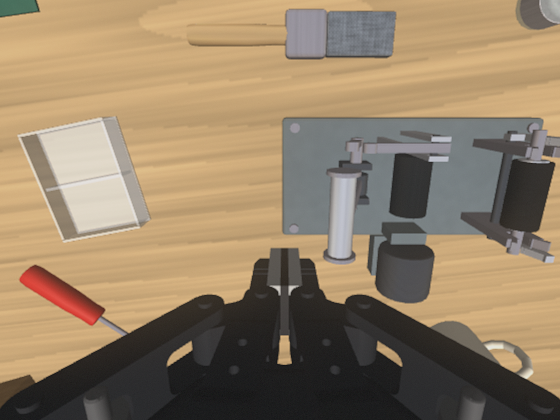

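The fingers are shut at (285,265) and stand on the -y side of the crossbar, which runs from (342,170) to (340,258). Its pose agrees with the model. Down, then towards contact.

```bash
python3 -m creep '[[0,0,0,0.08,0],[0,0,0,0.15,0],[0,0,0,0.188,0],[0,0,0,0.188,0],[0,0,0.012,0.188,0],[0,0,0.02,0.188,0],[0,0,0.028,0.188,0],[0,0,0.028,0.188,0]]' && python3 -m creep '[[0,0,0.006,0,0],[0,0,0.012,0,0],[0,0,0.016,0,0],[0,0,0.016,0,0]]'
```

```text
clock: 13.05
position: [0.5213, -0.1184, 0.1374]
ee_rot: [0.001, 0.063, 0.998, -0.0]
contact_force: [0.5, -0.5, 0.6]
width: 0.0001
gripper_force: 0.0
clock: 13.45
position: [0.5217, -0.1122, 0.1368]
ee_rot: [0.0, 0.063, 0.998, -0.001]
contact_force: [-1.8, -5.6, 3.1]
width: -0.0003
gripper_force: 2.6
```

```bash
python3 -m creep '[[0,0,0.012,0,0],[0,0,0.025,0,0],[0,0,0.038,0,0],[0,0,0.05,0,0],[0,0,0.062,0,0],[0,0,0.075,0,0],[0,0,0.088,0,0],[0,0,0.1,0,0],[0,0,0.1,0,0]]' && python3 -m creep '[[0,0,0.008,0,0],[0,0,0.016,0,0],[0,0,0.022,0,0],[0,0,0.022,0,0],[0,0,0.022,0,0]]'
python3 - <<'E'
from h import *
yaw=np.radians(-7.25);ex=np.array([np.cos(yaw),np.sin(yaw),0]);ey=np.array([-ex[1],ex[0],0]);o=np.array([.5357,0,0])
T=eyes.get_image('top');S=eyes.get_image('scene')
s=manip.get_state();print('tcp ys',(s['position']-o)@ey,s['position'],s['contact_force'],s['clock'])
a=[eyes.place_of(n,'tension_arm') for n in('top','scene')];print([[(q['centre'],q['confidence']) for q in k] for k in a])
if all(a):
    X,r=tri([(T,a[0][0]['centre']),(S,a[1][0]['centre'])]);print(X,r,'ys',(X-o)@ey)
c=eyes.get_image('wrist')
for q in eyes.place_of('wrist','tension_arm'): X=atz(c,q['centre'],.141);print(q['centre'],q['confidence'],'ys',(X-o)@ey,'theta',.29+np.arcsin(((X-o)@ey+.06)/.11))
save(c,'w7.png')
E
```

```text
clock: 14.35
position: [0.529, -0.0634, 0.1371]
ee_rot: [0.001, 0.062, 0.998, -0.002]
contact_force: [0.2, -7.8, 3.9]
width: -0.0001
gripper_force: 4.2
clock: 14.85
position: [0.5301, -0.0537, 0.1361]
ee_rot: [0.001, 0.062, 0.998, -0.003]
contact_force: [0.5, -10.7, -2.0]
width: -0.0003
gripper_force: 4.5
tcp ys -0.05407549929778481 [ 0.53013991 -0.05380399  0.13614   ] [ 1.10707576 -8.39900474 -2.17671665] 14.95
[[([281.5, 215.8], 0.61)], [([266.2, 197.2], 0.5)]]
[ 0.53351824 -0.03355164  0.13863074] [0.8, 0.8] ys -0.03355873219033577
[338.4, 284.4] 0.84 ys -0.03122295829024811 theta 0.5546893712990404
```

View pics/w7.png

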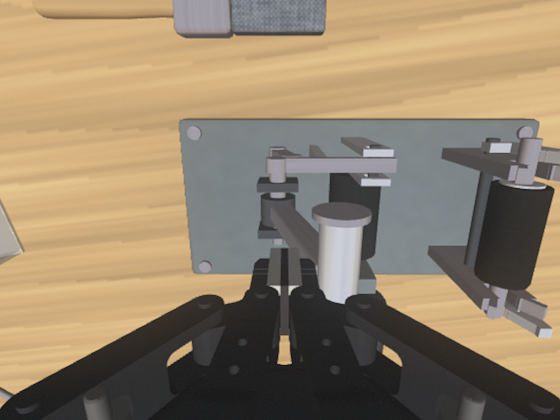

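The crossbar is now at (340,250), leaning towards the fork, with the finger against its -y side. I put the angle at about 0.53–0.55 and the force at about 10 N. The roller is still home. I'll add 3 mm of margin and check again.

```bash
python3 -m creep '[[0,0,0.003,0,0],[0,0,0.006,0,0],[0,0,0.006,0,0],[0,0,0.006,0,0],[0,0,0.006,0,0]]'
python3 - <<'E'
from h import *
yaw=np.radians(-7.25);ex=np.array([np.cos(yaw),np.sin(yaw),0]);ey=np.array([-ex[1],ex[0],0]);o=np.array([.5357,0,0])
s=manip.get_state();print('tcp ys',(s['position']-o)@ey,s['contact_force'],s['clock'])
c=eyes.get_image('wrist')
for q in eyes.place_of('wrist','tension_arm'): X=atz(c,q['centre'],.140);print(q['confidence'],'theta',.29+np.arcsin(((X-o)@ey+.06)/.11))
for q in eyes.place_of('wrist','roller'): print('roller',atz(c,q['centre'],.085),q['confidence'])
E
```

```text
clock: 15.65
position: [0.5302, -0.051, 0.1359]
ee_rot: [0.001, 0.062, 0.998, -0.003]
contact_force: [1.3, -10.6, -4.0]
width: -0.0
gripper_force: 4.5
tcp ys -0.051315922297944266 [  1.32958794 -10.58634351  -4.04503837] 15.65
0.63 theta 0.5723965737274905
```

```bash
python3 -c "
from rig import manip
print(manip.sign_off())"
```

```text
the job is handed in; nothing more can be done
None
```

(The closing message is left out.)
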